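# Bunch the loose vials in one corner of their basket

### The arm

A 6-joint arm with a two-finger parallel gripper is mounted at the origin on a cart in front of the work surface, level with it; the furniture and walls round the work are solid. World frame = base frame: x ahead of the robot, y to its left, z up, the work surface at z = 0. Lengths are in m, angles in rad, forces in N, time in s.
With the tool pointing down it reaches from about 0.25 to 0.725 m from the base axis. Payload 4 kg.
Tool frame: the origin (TCP) lies midway between the tips of the shut fingers; the grasp point (between the pads) lies pinch_z behind it (pinch_z is the distance from the TCP to the grasp point, in m); z points along the fingers, y is the direction in which the jaws open and shut (so a half turn about z gives the same grasp; the last joint's range is limited). The gripper opens to 85 mm and grips with 20 to 120 N. Pads are 22 mm wide; open, the fingers measure 114 mm over their backs; the gripper's body (76 mm by 85 mm) begins 54 mm behind the grasp point. The pads swing forward as they close: fully open they stand 13 mm farther back than shut.
Start: joints at [1.196, 0.241, 0.005, 1.335, 0, 1.571], TCP at [0.183, 0.465, 0.208] pointing down, gripper open.
Joint ranges: [-2.72, 2.72], [-1.05, 1.87], [-1.09, 1.28], [-1.99, 2.15], [-1.42, 1.44], [-3.14, 3.14]. Speed limits (rad/s): [2.79, 2.79, 3.14, 3.14, 3.14, 3.14].

### API

Orientations are given as a unit quaternion [x, y, z, w].
In Python, from workcell import * gives the robot as it stands.
- The arm moves only by the tool move_arm, never from a script. Its argument "motion" is a list of rows, each a list of 3 entries, a list of its own where there are three numbers: the finger opening in mm, from 0 to 85.4, then the shift along the tool's x, y, z in units of 50 mm (1.0 is 50 mm), then the turn about the tool's z in units of 6 degrees (1.0 is 6 degrees). In form: [[claw, [dx, dy, dz], roll], ...]. A call has exactly 10 rows; each row is the pose to reach, as a shift and turn from the pose commanded when the call began, along the tool's axes at that moment; what a row does not reach only later rows make up. A row lasts 1/10 s, in which the tool goes at most 50 mm and 8.59 degrees, less where a joint would pass 70% of its speed; a pose out of reach is approached as far as the arm can. A call with a gripper value outside its range is refused whole. The fingers move at their own pace and stop on an object; the grip force is fixed at half the most. Time passes only in rows, so rows that repeat a pose let the fingers close, or fill a call up. It gives the time, the measured TCP pose, the force and the opening at its end, in the units of the state.
- get_obs(): the state, without advancing time (a new reading comes with each control period).
- camera(name): name is "side" or "top" or "wrist"; returns a dict with "color" (384x512x3 uint8, red, green, blue), "fx", "fy", "cx", "cy" (pixels), "rvec" (rotation vector, rad) and "tvec" (3), from world to camera coordinates, as OpenCV has them; the wrist camera has in their place "mount" (4x4, takes a point from camera to tool coordinates, whose origin is the TCP and whose axes are the flange's). Camera axes: x right, y down, z forward; pixel columns grow to the right and rows downward; lengths in m; the calibration is good to about 2 mm. A picture is of the moment at which its call begins: read the wrist's pose just before it. There is no depth.
- job_done(): hands the job in, once; it reports no verdict.
The state is a dict: "clock": time; "joint_pos": joint angles; "joint_vel": joint speeds; "tau": joint torques, N m; "eef_pos": TCP position; "tool_rot": TCP orientation; "ft_force": force on the tool from outside, world axes, zero at the start; "ft_torque": the same for the moment, N m; "grip_width": finger opening in m.
Only numpy, scipy, OpenCV 4.12 (cv2) and the standard library are available. Lean on these libraries where they do the work, as an engineer would, in place of code of your own. Each camera call takes 0.05 s, during which the arm holds its last target.

### The job

Lift the white basket of loose vials by its blue grip and set it down flat in the sloping metal stand, front wall against the lip and the wall opposite the grip at the leaning side wing. Then tip it up by the grip, over towards the wing with its lower edge staying in the fold, until all three vials have slid together into the low corner, where I can pick them out with forceps. Finish while holding it tipped and still like that - do not lower it or let go - and leave the other things on the bench alone.

Things in the scene. Friction and masses are not known exactly. Their poses are not given: they have to be found in the camera images.
- basket: white slotted basket, open on top, 173 x 158 mm at the rim, 69 mm high, about 0.16 kg, on the bench. Origin: centre of its underside; x along the 173 mm side, away from the robot, y left, z up (yaw up to 0.3 rad either way). Outer faces of the walls at the bottom: x = -84, +84, y = -76, +76 mm; walls and floor 2.5 mm. Basket and vials are slippery (friction about 0.22)
- grip_mid (a point): blue grip tab over the middle of the basket's right wall, rigid with it; this point is at x 0, y -75, z 90 mm of the basket (same axes). Flat, upright tab, 12 mm thick along y (grip across this), 52 mm long along x, top at z = 106 mm, 37 mm above the rim
- low_corner (a point): corner of the basket's inner floor where the vials shall collect: front left, at x = -81, y = +74, z = 2.5 mm of the basket (axes as the basket's)
- stand: fixed stand of folded sheet metal, its tray sloping down towards the robot. Origin: centre of its foot on the bench, z up, x horizontally up the slope, y left, towards the wing; yaw up to 0.3 rad either way. Foot 170 x 168 mm
- tray_corner (a point): low inner corner of the stand's tray surface, 20 mm above the bench: x up the tray (24 degrees above level), y left, level, z square out of the tray. Tray reaches to x 186, y -168 mm. A lip 14 mm high stands along x = 0. A wing rises 45 mm from the fold line y = 0, leaning out 35 degrees from z
- tray: the same tray, same origin and axes as tray_corner. The basket is seated with its x, y, z along these axes, front wall (basket x = -84) just at the lip, left wall (basket y = +76) at the fold line; then it is turned about the fold line, grip side rising. A tip of 25 to 30 degrees makes the vials slide; it does not stay up by itself
- vial_a_mid (a point): middle of a loose capped vial with yellow cap, 16 mm across, 40 mm long, 12 g, lying in the basket; its z runs along the vial to the cap
- vial_b_mid (a point): the same of the second vial
- vial_c_mid (a point): the same of the third vial
- forceps: steel forceps 134 mm long, lying to the right of the basket; leave alone
- sample_rack: white sample rack 140 x 27 x 58 mm, standing to the right by the grey loader; leave alone
- cassette_a: dark grey tube cassette 133 x 31 x 68 mm, standing to the left of the stand; leave alone
- beaker: light grey beaker 65 mm wide, 80 mm high, standing behind the work; leave alone

How it is judged:
On the way, in this order (a step that is already met when the one before it is completed fails the run):
1. the basket sits flat on the sloping tray, against lip and wing fold (distance between low_corner and tray_corner below 0.018 m and angle between the z axis of basket and the z axis of tray_corner, either way round below 0.12 rad and angle between the x axis of basket and the x axis of tray_corner, either way round below 0.15 rad and contact force between basket and stand above 0.3 N), for 0.2 s.
2. the basket is tipped up by the grip towards the wing (angle between basket's own y axis and vertical above 1.83 rad and distance between low_corner and tray_corner below 0.025 m), for 0.2 s.
At the end, for the whole second after the job is handed in: The gripper still holds the basket (over 1 N), keeping it still, grip side raised 15 degrees or more, back at least 10 degrees above front, its low corner within 25 mm of the tray's low corner, the middle of every vial within 85 mm of the basket's low inner corner (all of step 2 and angle between basket's own x axis and vertical below 1.4 rad and contact force between the fingers and basket above 1 N and linear speed of basket below 0.02 m/s and distance between each of vial_a_mid, vial_b_mid, vial_c_mid and low_corner below 0.085 m); the arm keeps its last pose, push and grip.
It fails at once if the forceps, sample rack, cassette or beaker is pushed away or knocked over (distance of any of forceps, sample_rack, cassette_a, beaker from where it was at the start of the episode above 0.03 m).
It also fails if it takes over 48 s, if anything falls off the work surface, if the arm or the gripper's body presses on something with over 40 N, if the wrist force passes 120 N, or if a joint passes its speed limit or range.

## Working session

There is one attempt and no reset: what is moved stays moved. The work goes in short steps, Python scripts to look and compute and a tool call to move; the robot and the scene stay as the last step left them, time stands still between calls to the robot, and variables do not carry over. Pictures are saved under pics/ and viewed, and the job is handed in when it is done.

Besides the shell and the picture viewer there is one more tool, called after "Emit:" as name([rows], argument=value, ...), one row to a line, values as JSON. move_arm: Moves the arm, as the interface text tells. Its arguments: {"type":"object","properties":{"motion":{"type":"array","items":{"type":"array"}}},"required":["motion"]}

```bash
mkdir -p pics; ls; python3 - <<'E'
from workcell import *
import cv2
o=get_obs(); print({k:o[k] for k in o})
for n in ["top","side","wrist"]:
    c=camera(n); cv2.imwrite(f"pics/{n}0.png",cv2.resize(c["color"][:,:,::-1],(800,600),interpolation=cv2.INTER_CUBIC))
    print(n,{k:c[k] for k in c if k!="color"})
E
```

```text
pics
{'clock': 0.0, 'joint_pos': array([1.19595770e+00, 2.41396085e-01, 3.74369898e-03, 1.33516770e+00,
       2.62156493e-06, 1.57082449e+00]), 'joint_vel': array([-0.00083099,  0.00080598, -0.00015249, -0.00152793, -0.00026129,
       -0.00092039]), 'tau': array([ 1.64516950e-03, -3.72323728e+01,  2.52405113e+01,  1.70256360e-02,
        1.36767298e-04, -1.02009400e-05]), 'eef_pos': array([0.18281991, 0.46467246, 0.20712884]), 'tool_rot': array([ 1.86337760e-01,  9.82485224e-01, -9.93919587e-04, -1.89811543e-04]), 'ft_force': array([0.12337779, 0.66667092, 0.50195639]), 'ft_torque': array([-0.0243331 , -0.01418983,  0.05414686]), 'grip_width': 0.08522066181616186}
top {'fx': 352.33313499653474, 'fy': 352.33313499653474, 'cx': 246.56987419399542, 'cy': 189.19086617014787, 'rvec': array([ 2.11155625, -2.17091363,  0.17359267]), 'tvec': array([0.13677855, 0.51748113, 1.04191374])}
side {'fx': 397.91715239650233, 'fy': 397.91715239650233, 'cx': 259.40221354515967, 'cy': 192.80589850043532, 'rvec': array([ 0.09348722,  2.79516847, -1.35926696]), 'tvec': array([ 0.48827409, -0.05200709,  1.44576192])}
wrist {'fx': 276.74041384122916, 'fy': 276.74041384122916, 'cx': 257.4008278301328, 'cy': 195.58126365082668, 'mount': array([[-3.10359884e-04, -9.49385452e-01, -3.14113304e-01,
         8.22126060e-02],
       [ 9.99999145e-01,  1.04407254e-04, -1.30361351e-03,
         8.25766339e-04],
       [ 1.27042741e-03, -3.14113440e-01,  9.49384607e-01,
        -1.66065623e-01],
       [ 0.00000000e+00,  0.00000000e+00,  0.00000000e+00,
         1.00000000e+00]])}
```

View pics/top0.png

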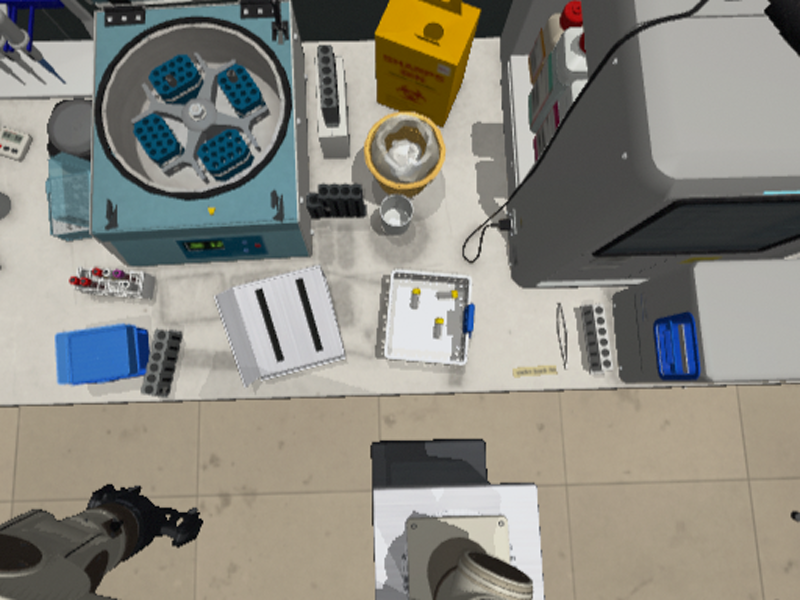

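View pics/side0.png

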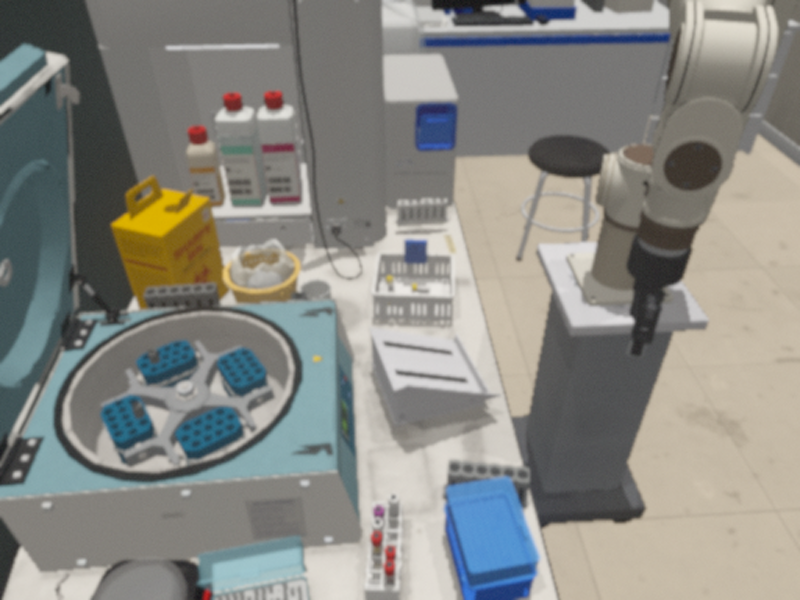

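View pics/wrist0.png

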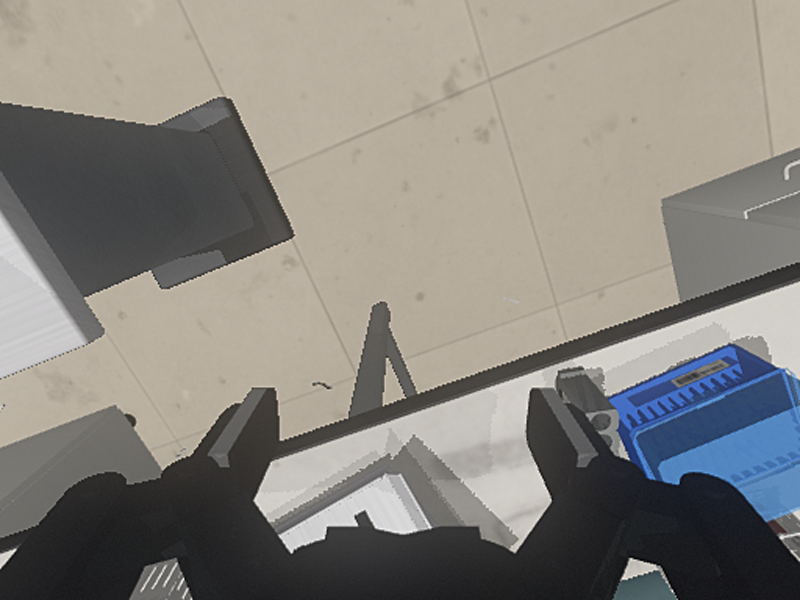

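The top view (800x600) shows the basket near (428,318), its blue grip at (470,318), and the stand near (285,325) with its wing on the left edge. Next I'll enlarge both to measure them.

```bash
cat > h.py <<'E'
from workcell import *
import numpy as np, cv2
from scipy.spatial.transform import Rotation as R
from scipy.optimize import least_squares
def proj(c,P):
    return cv2.projectPoints(np.asarray(P,float).reshape(-1,1,3),c["rvec"],c["tvec"],np.array([[c["fx"],0,c["cx"]],[0,c["fy"],c["cy"]],[0,0,1.]]),None)[0][:,0]
def crop(c,u0,v0,u1,v1,s,fn,pts=None):
    im=c["color"][v0:v1,u0:u1,::-1].copy()
    im=cv2.resize(im,None,fx=s,fy=s,interpolation=cv2.INTER_CUBIC)
    if pts is not None:
        for p in pts:
            q=((p[0]+.5-u0)*s-.5,(p[1]+.5-v0)*s-.5)
            cv2.circle(im,(int(q[0]),int(q[1])),3,(0,0,255),1)
    cv2.imwrite(fn,im)
def wristcam(c,o):
    T=np.eye(4);T[:3,:3]=R.from_quat(o["tool_rot"]).as_matrix();T[:3,3]=o["eef_pos"]
    W=np.linalg.inv(T@c["mount"]); d=dict(c); d["rvec"]=R.from_matrix(W[:3,:3]).as_rotvec(); d["tvec"]=W[:3,3]; return d
c24,s24=np.cos(np.radians(24)),np.sin(np.radians(24))
E
python3 - <<'E'
from h import *
import workcell; print([x for x in dir(workcell) if x[0]!='_']); 
try: print(pinch_z)
except Exception as e: print(e)
t=camera("top"); s=camera("side")
crop(t,130,160,310,255,4.4,"pics/t1.png")
crop(s,220,140,330,280,4.2,"pics/s1.png")
print(R.from_quat(get_obs()["tool_rot"]).as_matrix().round(3))
E
```

```text
['Unreachable', 'camera', 'get_obs', 'job_done', 'pinch_z']
0.0187
[[-0.931  0.366 -0.   ]
 [ 0.366  0.931 -0.001]
 [-0.    -0.001 -1.   ]]
```

```bash
ls -la; ls pics
```

```text
total 16
drwxr-xr-x  3 agent agent 4096 Dec  7 02:08 .
drwxr-xr-x 23 root  root  4096 Dec  7 02:05 ..
-rw-r--r--  1 agent agent  925 Dec  7 02:08 h.py
drwxr-xr-x  2 agent agent 4096 Dec  7 02:08 pics
s1.png
side0.png
t1.png
top0.png
wrist0.png
```

View pics/t1.png

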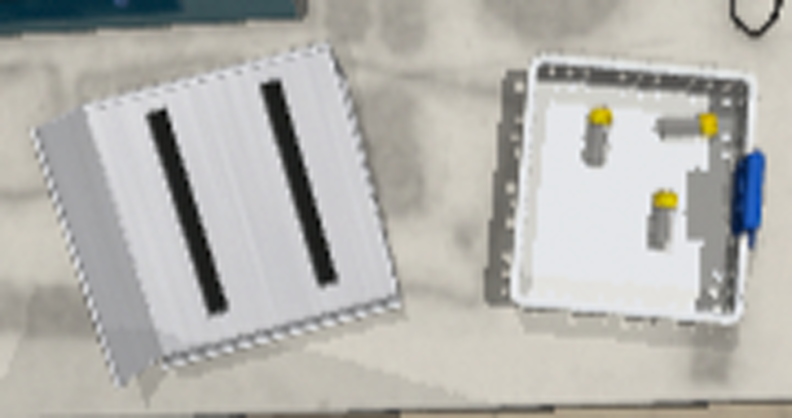

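View pics/s1.png

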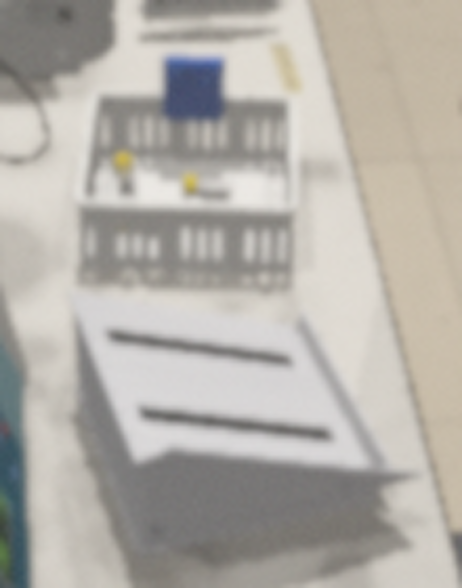

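```bash
cat > fit0.py <<'E'
from h import *
import json
t=camera("top"); s=camera("side")
def tp(a,o,sc): return (np.array(a,float)+.5)/sc-.5+np.array(o)
T=lambda a: tp(a,(130,160),4.4); S=lambda a: tp(a,(220,140),4.2)
Rt=np.array([[c24,0,-s24],[0,1,0],[s24,0,c24]])
stT=[((186,0,0),(90,107)),((186,-168,0),(330,45)),((186,25.8,36.9),(35,130)),((0,25.8,36.9),(122,385)),((0,-168,14),(400,303)),((0,0,14),(162,364))]
stS=[((186,-168,0),(78,297)),((186,0,0),(135,463)),((0,-168,14),(300,318)),((0,0,14),(385,465)),((0,25.8,36.9),(415,475))]
def stw(p,P): return (R.from_euler('z',p[2]).as_matrix()@(Rt@(np.array(P)/1000.).T)).T+np.array([p[0],p[1],0.02])
def res(p):
    a=proj(t,stw(p,[q[0] for q in stT]))-np.array([T(q[1]) for q in stT])
    b=proj(s,stw(p,[q[0] for q in stS]))-np.array([S(q[1]) for q in stS])
    return np.r_[a.ravel(),b.ravel()]
f=least_squares(res,[.35,.1,0.2],loss='soft_l1'); print("tray_corner",f.x,"\n",res(f.x).reshape(-1,2).round(1)); st=f.x
bkT=[((86.5,79,69),(530,58)),((86.5,-79,69),(758,75)),((-86.5,-79,69),(742,325)),((-86.5,79,69),(513,308))]
bkS=[((-86.5,79,69),(296,208)),((86.5,79,69),(80,207)),((86.5,-79,69),(100,97)),((-86.5,-79,69),(290,99)),((26,-75,106),(167,57)),((-26,-75,106),(222,59))]
def bkw(p,P): return (R.from_euler('z',p[2]).as_matrix()@(np.array(P)/1000.).T).T+np.array([p[0],p[1],0])
def res2(p):
    a=proj(t,bkw(p,[q[0] for q in bkT]))-np.array([T(q[1]) for q in bkT])
    b=proj(s,bkw(p,[q[0] for q in bkS]))-np.array([S(q[1]) for q in bkS])
    return np.r_[a.ravel(),b.ravel()]
f=least_squares(res2,[.4,-.1,0],loss='soft_l1'); bk=f.x; print("basket",bk,"\n",res2(bk).reshape(-1,2).round(1))
print("grip",bkw(bk,[[0,-75,90]]))
print("seat grip",stw(st,[[84,-151,90]]))
json.dump(dict(st=list(st),bk=list(bk)),open("fit.json","w"))
crop(t,130,160,310,255,4.4,"pics/t2.png",np.r_[proj(t,stw(st,[q[0] for q in stT])),proj(t,bkw(bk,[q[0] for q in bkT]+[(26,-75,106),(-26,-75,106)]))])
E
python3 fit0.py
```

```text
tray_corner [0.3718381  0.37031595 0.22435057] 
 [[-1.4 -0.6]
 [ 0.  -0.5]
 [-0.  -0.6]
 [-0.4  0.5]
 [-0.1 -0. ]
 [-0.   0.1]
 [-2.2 -1.7]
 [-0.  -1.1]
 [ 0.3 -1.8]
 [ 0.9  1. ]
 [ 1.3 -0.7]]
basket [ 0.47339352  0.04251653 -0.1040175 ] 
 [[-0.5 -0.4]
 [ 0.  -0.3]
 [ 0.6  0.6]
 [-1.   0.3]
 [ 1.2  0.5]
 [-1.  -0.6]
 [-2.3 -1.5]
 [ 1.4 -0.9]
 [-1.2  0.1]
 [ 0.7 -0.1]]
grip [[ 0.46560626 -0.0320781   0.09      ]]
seat grip [[0.44455733 0.23202839 0.13638497]]
```

View pics/t2.png

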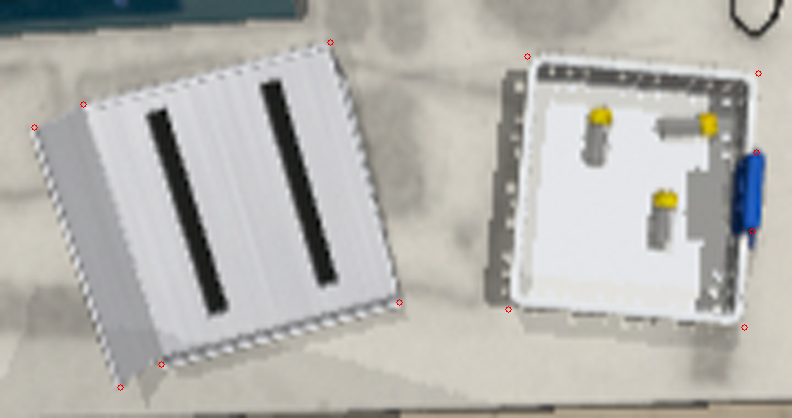

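```bash
cat > d.py <<'E'
from h import *
import sys
# usage: d.py x y z yawdeg(of tool y axis, mod 180) -> units
def delta(tgt,yaw,p=None,q=None):
    o=get_obs(); M=R.from_quat(o["tool_rot"] if q is None else q).as_matrix(); p=o["eef_pos"] if p is None else np.array(p)
    d=M.T@(np.array(tgt)-p)/0.05
    cur=np.degrees(np.arctan2(M[1,1],M[0,1])); a=(yaw-cur+90)%180-90
    return d.round(3), round(-a/6,3)
if __name__=="__main__":
    v=[float(x) for x in sys.argv[1:]]
    print(delta(v[:3],v[3])); o=get_obs(); print(o["clock"],o["eef_pos"].round(4),o["ft_force"].round(2),round(o["grip_width"],4),o["joint_pos"].round(2))
E
python3 d.py 0.4656 -0.0321 0.20 84.04
```

```text
(array([-8.901, -7.186,  0.159]), np.float64(-2.586))
0.35 [0.183  0.4652 0.2078] [-0.25 -0.29 -0.49] 0.0856 [ 1.2   0.24  0.    1.34 -0.    1.57]
```

Emit:
move_arm([
  [85, [-8.9, -7.19, 0.16], -2.59],
  [85, [-8.9, -7.19, 0.16], -2.59],
  [85, [-8.9, -7.19, 0.16], -2.59],
  [85, [-8.9, -7.19, 0.16], -2.59],
  [85, [-8.9, -7.19, 0.16], -2.59],
  [85, [-8.9, -7.19, 0.16], -2.59],
  [85, [-8.9, -7.19, 0.16], -2.59],
  [85, [-8.9, -7.19, 0.16], -2.59],
  [85, [-8.9, -7.19, 0.16], -2.59],
  [85, [-8.9, -7.19, 0.16], -2.59],
])

```text
clock: 1.35
eef_pos: [0.4291, 0.0314, 0.2014]
tool_rot: [0.052, 0.999, 0.0, 0.001]
ft_force: [1.6, 1.2, 0.7]
grip_width: 0.085
```

```bash
python3 d.py 0.4656 -0.0321 0.20 84.04
```

```text
(array([-0.858, -1.187,  0.028]), np.float64(0.002))
1.35 [0.4291 0.0314 0.2014] [1.62 1.21 0.75] 0.085 [ 0.07  0.11 -0.18  1.29  0.    0.18]
```

Emit:
move_arm([
  [85, [-0.8, -1.1, 0], 0],
  [85, [-0.8, -1.1, 0], 0],
  [85, [-0.8, -1.1, 0], 0],
  [85, [-0.8, -1.1, 0], 0],
  [85, [-0.8, -1.1, 0], 0],
  [85, [-0.8, -1.1, 0], 0],
  [85, [-0.8, -1.1, 0], 0],
  [85, [-0.8, -1.1, 0], 0],
  [85, [-0.8, -1.1, 0], 0],
  [85, [-0.8, -1.1, 0], 0],
])

```text
clock: 2.35
eef_pos: [0.4625, -0.0253, 0.2011]
tool_rot: [0.052, 0.999, -0.0, 0.0]
ft_force: [-1.0, -0.2, 0.2]
grip_width: 0.0848
```

```bash
python3 d.py 0.4656 -0.0321 0.074 84.04; python3 - <<'E'
from h import *
import json
f=json.load(open("fit.json")); bk=f["bk"]
o=get_obs(); c=camera("wrist"); w=wristcam(c,o)
P=[(26,-75,106),(-26,-75,106),(26,-81,106),(26,-69,106),(-26,-81,106),(-26,-69,106),(86.5,79,69),(86.5,-79,69),(-86.5,-79,69),(-86.5,79,69)]
Pw=(R.from_euler('z',bk[2]).as_matrix()@(np.array(P)/1000.).T).T+np.array([bk[0],bk[1],0])
pp=proj(w,Pw);print(pp.round(0))
crop(c,0,0,512,384,1.56,"pics/w1.png",pp)
E
```

```text
(array([-0.076, -0.13 ,  2.543]), np.float64(0.008))
2.35 [ 0.4625 -0.0253  0.2011] [-0.96 -0.18  0.19] 0.0848 [-0.05  0.17 -0.1   1.3  -0.    0.05]
[[250. 219.]
 [250. 169.]
 [244. 219.]
 [256. 219.]
 [244. 169.]
 [256. 169.]
 [378. 253.]
 [248. 253.]
 [246. 103.]
 [401. 103.]]
```

View pics/w1.png

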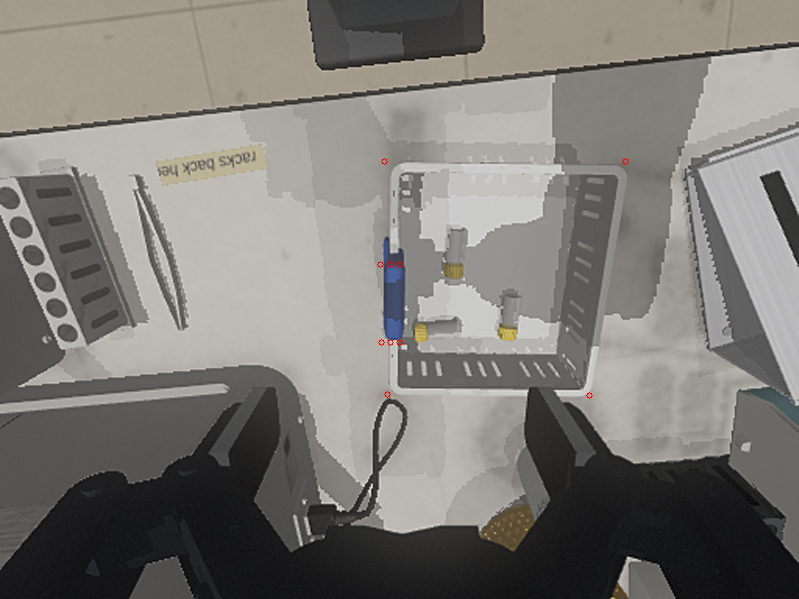

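Emit:
move_arm([
  [85, [-0.04, -0.1, 0.2], 0],
  [85, [-0.04, -0.1, 0.6], 0],
  [85, [-0.04, -0.1, 1.0], 0],
  [85, [-0.04, -0.1, 1.4], 0],
  [85, [-0.04, -0.1, 1.8], 0],
  [85, [-0.04, -0.1, 2.1], 0],
  [85, [-0.04, -0.1, 2.35], 0],
  [85, [-0.04, -0.1, 2.54], 0],
  [85, [-0.04, -0.1, 2.54], 0],
  [85, [-0.04, -0.1, 2.54], 0],
])

```text
clock: 3.4
eef_pos: [0.4639, -0.0308, 0.074]
tool_rot: [0.052, 0.999, -0.0, -0.0]
ft_force: [0.3, -0.3, 0.3]
grip_width: 0.0848
```

```bash
python3 d.py 0.464 -0.0305 0.074 84.04; python3 - <<'E'
from h import *
c=camera("wrist");s=camera("side")
crop(c,0,0,512,384,1.56,"pics/w2.png"); crop(s,220,100,330,200,5,"pics/s2.png")
E
```

```text
(array([-0.001,  0.006, -0.   ]), np.float64(0.002))
3.4 [ 0.4639 -0.0308  0.074 ] [ 0.31 -0.26  0.31] 0.0848 [-0.07  0.28 -0.31  0.98 -0.    0.04]
```

View pics/w2.png

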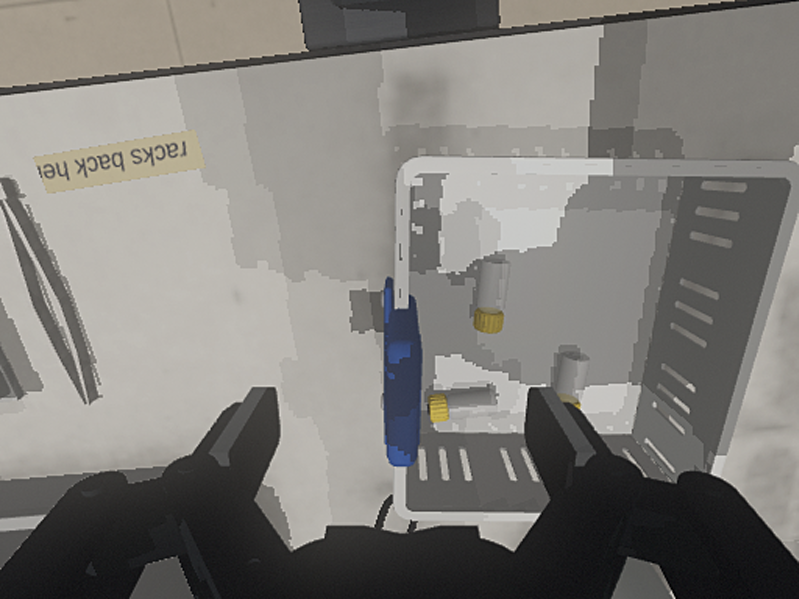

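View pics/s2.png

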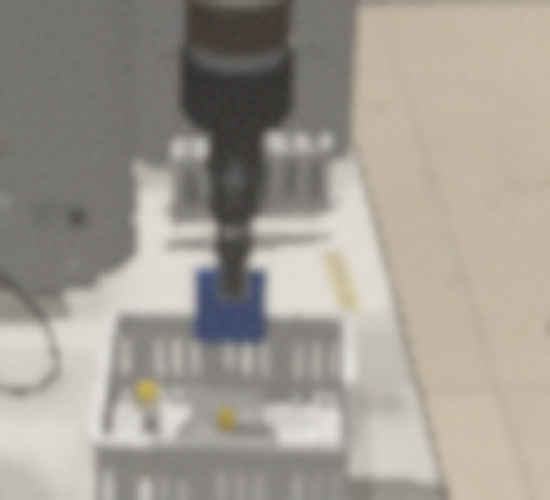

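The tab is centred between the jaws (403 px, with the jaw midpoint at about 401), so I'll close.

Emit:
move_arm([
  [10, [0, 0, 0], 0],
  [10, [0, 0, 0], 0],
  [10, [0, 0, 0], 0],
  [10, [0, 0, 0], 0],
  [10, [0, 0, 0], 0],
  [10, [0, 0, 0], 0],
  [10, [0, 0, -0.1], 0],
  [10, [0, 0, -0.2], 0],
  [10, [0, 0, -0.3], 0],
  [10, [0, 0, -0.4], 0],
])

```text
clock: 4.5
eef_pos: [0.4639, -0.0307, 0.0945]
tool_rot: [0.052, 0.999, -0.0, -0.0]
ft_force: [0.6, -0.0, -3.4]
grip_width: 0.0107
```

Emit:
move_arm([
  [10, [0, 0, -0.3], 0],
  [10, [0, 0, -0.6], 0],
  [10, [0, 0, -0.9], 0],
  [10, [0, 0, -1.2], 0],
  [10, [0, 0, -1.5], 0],
  [10, [0, 0, -1.8], 0],
  [10, [0, 0, -2.1], 0],
  [10, [0, 0, -2.4], 0],
  [10, [0, 0, -2.6], 0],
  [10, [0, 0, -2.6], 0],
])

```text
clock: 5.5
eef_pos: [0.4649, -0.0307, 0.2257]
tool_rot: [0.052, 0.999, -0.0, 0.002]
ft_force: [-0.2, -1.1, -1.7]
grip_width: 0.0105
```

```bash
python3 - <<'E'
from h import *
c=camera("wrist");s=camera("side")
crop(c,0,0,512,384,1.56,"pics/w3.png"); crop(s,200,80,360,280,3,"pics/s3.png")
E
```

```text
(no output)
```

View pics/w3.png

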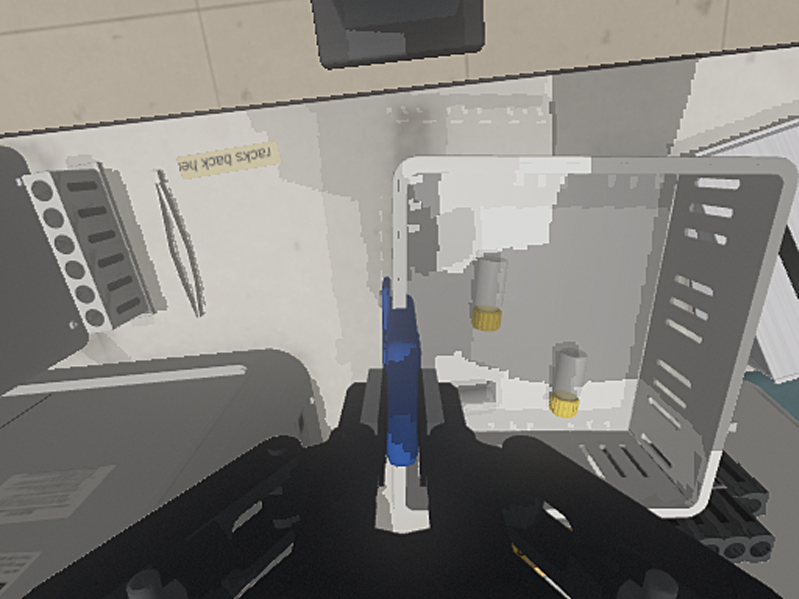

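View pics/s3.png

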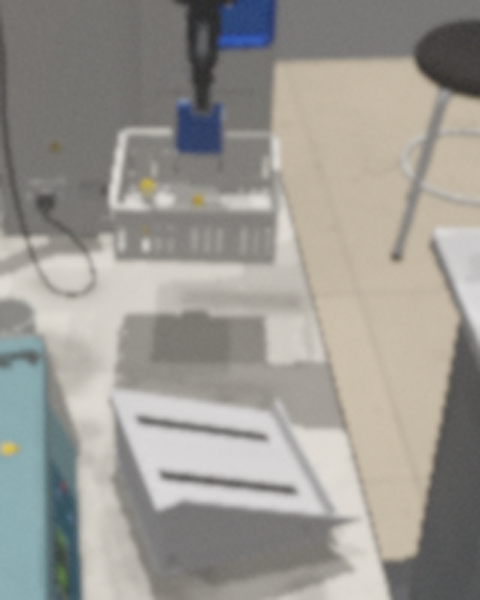

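```bash
cat > seat.py <<'E'
from h import *
import json
f=json.load(open("fit.json")); st=f["st"]
Rt=R.from_euler('z',st[2]).as_matrix()@np.array([[c24,0,-s24],[0,1,0],[s24,0,c24]])
def tray(P): return Rt@(np.array(P)/1000.)+np.array([st[0],st[1],.02])
def totray(W): return (Rt.T@(np.array(W)-np.array([st[0],st[1],.02])))*1000
E
python3 - <<'E'
from seat import *
t=camera("top")
Rm=cv2.Rodrigues(t["rvec"])[0]; C=-Rm.T@t["tvec"]
def bp(u,v,z):
    r=Rm.T@np.array([(u-t["cx"])/t["fx"],(v-t["cy"])/t["fy"],1]); return (C+r*(z-C[2])/r[2]).round(3)
for px in [(312,250),(120,263),(300,232),(105,232)]:
    print(px,[list(bp(px[0]*.64,px[1]*.64,z)) for z in (0,.15,.25)])
print("seat",tray((84,-151,74)), "pre",tray((94,-154,74)))
E
python3 d.py 0.464 0.232 0.25 102.86
```

```text
(312, 250) [[np.float64(0.627), np.float64(0.271), np.float64(0.0)], [np.float64(0.59), np.float64(0.252), np.float64(0.15)], [np.float64(0.565), np.float64(0.239), np.float64(0.25)]]
(120, 263) [[np.float64(0.611), np.float64(0.666), np.float64(0.0)], [np.float64(0.575), np.float64(0.594), np.float64(0.15)], [np.float64(0.552), np.float64(0.545), np.float64(0.25)]]
(300, 232) [[np.float64(0.666), np.float64(0.296), np.float64(0.0)], [np.float64(0.624), np.float64(0.273), np.float64(0.15)], [np.float64(0.595), np.float64(0.258), np.float64(0.25)]]
(105, 232) [[np.float64(0.677), np.float64(0.7), np.float64(-0.0)], [np.float64(0.633), np.float64(0.623), np.float64(0.15)], [np.float64(0.604), np.float64(0.572), np.float64(0.25)]]
seat [0.45090203 0.23347619 0.12176824] pre [0.46047596 0.23258377 0.12583561]
(array([ 0.533,  5.226, -0.532]), np.float64(-3.132))
5.65 [ 0.4635 -0.0306  0.2234] [-0.57  0.03 -2.49] 0.011 [-0.07  0.16 -0.05  1.36 -0.    0.04]
```

Emit:
move_arm([
  [10, [0.02, 0.15, -0.2], -0.1],
  [10, [0.05, 0.5, -0.5], -0.4],
  [10, [0.1, 1.0, -0.53], -0.8],
  [10, [0.2, 1.6, -0.53], -1.2],
  [10, [0.3, 2.3, -0.53], -1.6],
  [10, [0.35, 3.0, -0.53], -2.0],
  [10, [0.4, 3.7, -0.53], -2.4],
  [10, [0.45, 4.3, -0.53], -2.7],
  [10, [0.5, 4.8, -0.53], -2.95],
  [10, [0.53, 5.1, -0.53], -3.13],
])

```text
clock: 6.65
eef_pos: [0.4633, 0.228, 0.2504]
tool_rot: [-0.114, 0.994, 0.0, -0.0]
ft_force: [0.4, -1.0, -2.5]
grip_width: 0.0105
```

Emit:
move_arm([
  [10, [0, 0, 0], 0],
  [10, [0, 0, 0], 0],
  [10, [0, 0, 0], 0],
  [10, [0, 0, 0], 0],
  [10, [0, 0, 0], 0],
  [10, [0, 0, 0], 0],
  [10, [0, 0, 0], 0],
  [10, [0, 0, 0], 0],
  [10, [0, 0, 0], 0],
  [10, [0, 0, 0], 0],
])

```text
clock: 7.65
eef_pos: [0.4639, 0.2258, 0.2506]
tool_rot: [-0.112, 0.994, 0.0, -0.0]
ft_force: [-0.5, 0.4, -2.5]
grip_width: 0.0111
```

```bash
python3 d.py 0.462 0.231 0.18 102.86; python3 - <<'E'
from h import *
o=get_obs();c=camera("wrist");s=camera("side");t=camera("top")
crop(c,0,0,512,384,1.56,"pics/w4.png"); crop(s,200,80,360,280,3,"pics/s4.png");crop(t,120,130,290,260,4.4,"pics/t4.png")
E
```

```text
(array([0.014, 0.111, 1.411]), np.float64(-0.002))
7.65 [0.4639 0.2258 0.2506] [-0.53  0.4  -2.5 ] 0.0111 [0.45 0.26 0.14 1.45 0.   0.23]
```

View pics/w4.png

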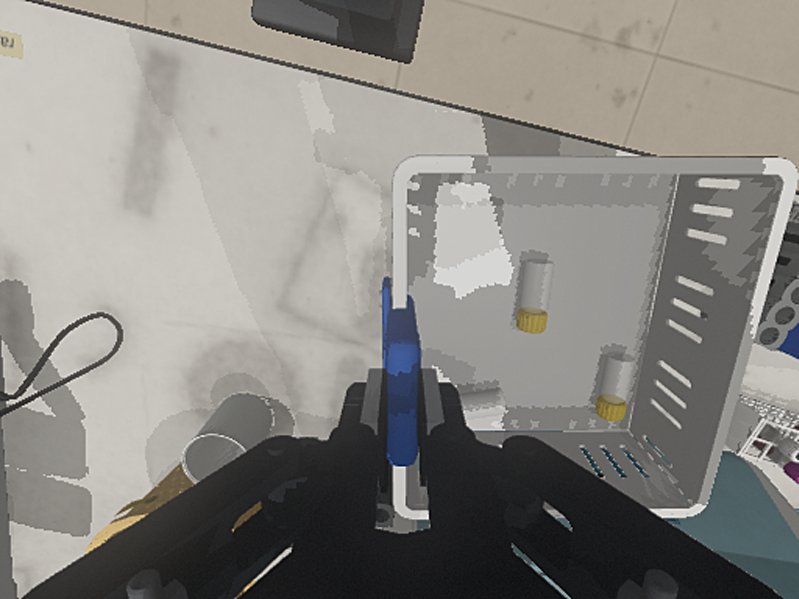

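View pics/s4.png

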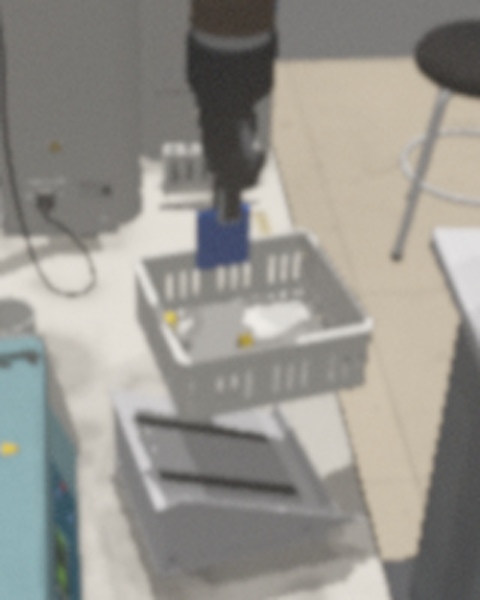

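View pics/t4.png

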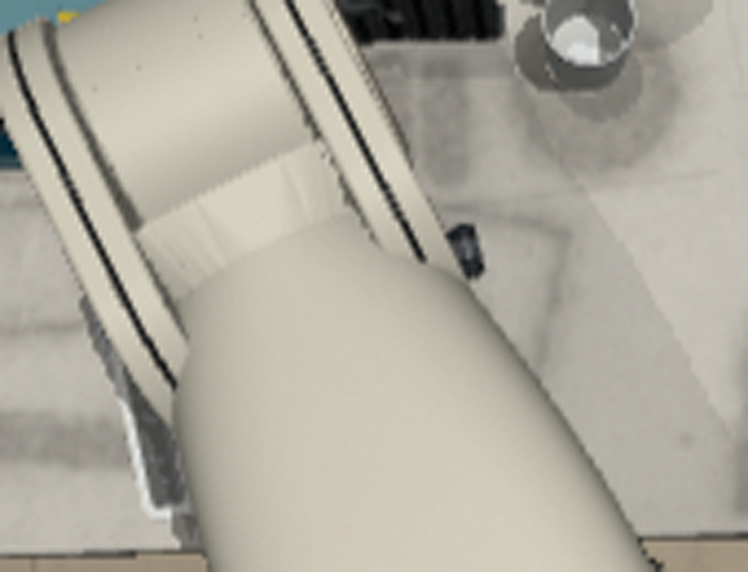

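```bash
cat > pnp.py <<'E'
from h import *
# basket pose in tool frame from display(1.56x) rim outer corners: FR,FL,BL,BR
def bk_in_tool(c,px,obj=((-86.5,-79,69),(-86.5,79,69),(86.5,79,69),(86.5,-79,69))):
    K=np.array([[c["fx"],0,c["cx"]],[0,c["fy"],c["cy"]],[0,0,1.]])
    p=(np.array(px,float)+.5)/1.56-.5
    ok,rv,tv=cv2.solvePnP(np.array(obj)/1000.,p,K,None)
    T=np.eye(4);T[:3,:3]=cv2.Rodrigues(rv)[0];T[:3,3]=tv[:,0]
    e=cv2.projectPoints(np.array(obj)/1000.,rv,tv,K,None)[0][:,0]-p
    return c["mount"]@T, e
E
python3 - <<'E'
from pnp import *
c=camera("wrist")
T,e=bk_in_tool(c,[(394,156),(799,158),(704,518),(393,518)])
print(e.round(1)); print(T.round(3)); print("tcp in basket mm",(np.linalg.inv(T)[:3,3]*1000).round(1))
E
```

```text
[[-0.2 -0.2]
 [-0.   0.3]
 [ 0.1 -0.1]
 [ 0.2 -0. ]]
[[-1.    -0.007  0.018 -0.004]
 [-0.007  1.     0.009  0.076]
 [-0.019  0.008 -1.     0.079]
 [ 0.     0.     0.     1.   ]]
tcp in basket mm [ -2.2 -76.7  78. ]
```

```bash
python3 - <<'E'
from seat import *
for P in [(96,-155,76),(82,-151,76)]: print(tray(P).round(4))
E
python3 d.py 0.4629 0.2290 0.160 102.86
```

```text
[0.4617 0.2318 0.1285]
[0.4483 0.2329 0.1228]
(array([0.006, 0.068, 1.811]), np.float64(-0.001))
7.85 [0.4639 0.2258 0.2506] [-0.06 -0.05 -0.84] 0.0109 [0.45 0.26 0.14 1.45 0.   0.23]
```

Emit:
move_arm([
  [10, [0.02, 0.13, 0.15], 0],
  [10, [0.02, 0.13, 0.4], 0],
  [10, [0.02, 0.13, 0.7], 0],
  [10, [0.02, 0.13, 1.0], 0],
  [10, [0.02, 0.13, 1.25], 0],
  [10, [0.02, 0.13, 1.45], 0],
  [10, [0.02, 0.13, 1.6], 0],
  [10, [0.02, 0.13, 1.7], 0],
  [10, [0.02, 0.13, 1.75], 0],
  [10, [0.02, 0.13, 1.75], 0],
])

```text
clock: 8.85
eef_pos: [0.4615, 0.2319, 0.163]
tool_rot: [-0.112, 0.994, -0.0, -0.0]
ft_force: [-1.4, 0.2, -1.7]
grip_width: 0.0112
```

```bash
python3 d.py 0.4617 0.2318 0.130 102.86; python3 - <<'E'
from h import *
s=camera("side")
crop(s,210,120,340,270,4,"pics/s5.png")
E
```

```text
(array([-0.003, -0.002,  0.66 ]), np.float64(-0.002))
8.85 [0.4615 0.2319 0.163 ] [-1.45  0.19 -1.66] 0.0112 [ 0.47  0.3  -0.04  1.24  0.    0.24]
```

View pics/s5.png

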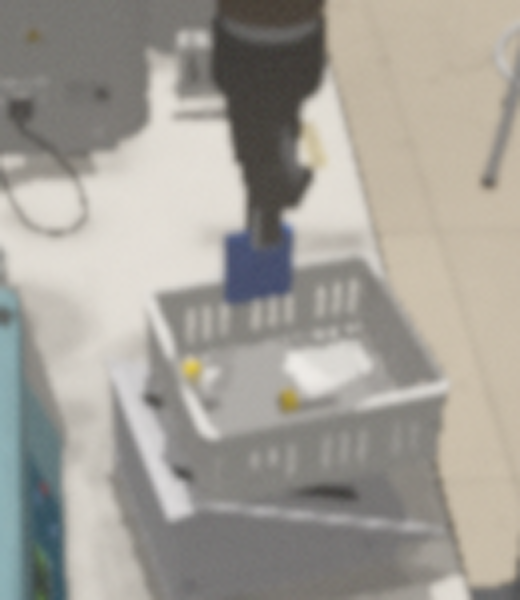

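Emit:
move_arm([
  [10, [0, 0, 0.05], 0],
  [10, [0, 0, 0.1], 0],
  [10, [0, 0, 0.15], 0],
  [10, [0, 0, 0.2], 0],
  [10, [0, 0, 0.25], 0],
  [10, [0, 0, 0.3], 0],
  [10, [0, 0, 0.35], 0],
  [10, [0, 0, 0.4], 0],
  [10, [0, 0, 0.4], 0],
  [10, [0, 0, 0.4], 0],
])

```text
clock: 9.9
eef_pos: [0.4569, 0.2301, 0.1448]
tool_rot: [-0.112, 0.994, -0.001, -0.004]
ft_force: [-15.5, -6.7, 17.7]
grip_width: 0.0109
```

```bash
python3 d.py 0.4617 0.2318 0.130 102.86; python3 - <<'E'
from h import *
s=camera("side");c=camera("wrist")
crop(s,210,120,340,270,4,"pics/s6.png");crop(c,0,0,512,384,1.56,"pics/w6.png")
E
```

```text
(array([-0.104,  0.012,  0.295]), np.float64(0.002))
9.9 [0.4569 0.2301 0.1448] [-15.45  -6.66  17.66] 0.0109 [ 0.47  0.31 -0.08  1.2   0.    0.24]
```

View pics/s6.png

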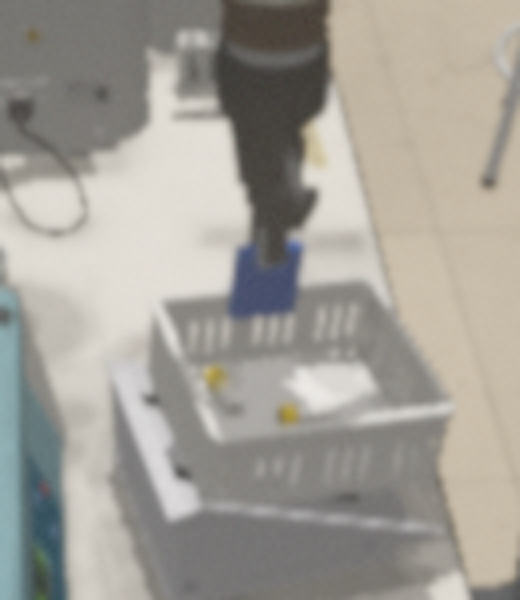

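View pics/w6.png

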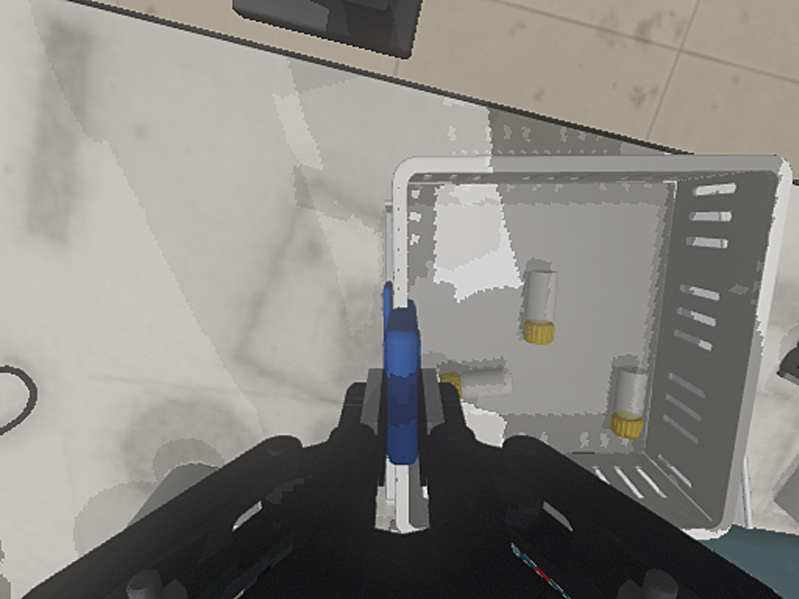

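Emit:
move_arm([
  [10, [0, 0, -0.2], 0],
  [10, [0, 0, -0.4], 0],
  [10, [-0.1, 0, -0.5], 0],
  [10, [-0.2, 0, -0.5], 0],
  [10, [-0.3, 0, -0.5], 0],
  [10, [-0.3, 0, -0.45], 0],
  [10, [-0.28, 0, -0.4], 0],
  [10, [-0.24, 0, -0.34], 0],
  [10, [-0.2, 0, -0.28], 0],
  [10, [-0.16, 0, -0.22], 0],
])

```text
clock: 11.0
eef_pos: [0.4688, 0.2335, 0.1536]
tool_rot: [-0.112, 0.994, -0.0, -0.0]
ft_force: [-0.0, -0.2, -2.0]
grip_width: 0.0108
```

```bash
cat > look.py <<'E'
from seat import *
import sys
o=get_obs(); print(o["clock"],"tray hor/y/z", (R.from_euler('z',-st[2]).as_matrix()@(o["eef_pos"]-np.array([st[0],st[1],.02]))*1000).round(1),"ft",o["ft_force"].round(1),"w",round(o["grip_width"]*1000,1),"rot",o["tool_rot"].round(3))
n=sys.argv[1]
s=camera("side");c=camera("wrist")
crop(s,210,120,340,270,4,f"pics/s{n}.png");crop(c,0,0,512,384,1.56,f"pics/w{n}.png")
E
python3 look.py 7
```

```text
11.0 tray hor/y/z [  64.1 -155.   133.6] ft [-0.  -0.2 -2. ] w 10.8 rot [-0.112  0.994 -0.    -0.   ]
```

View pics/s7.png

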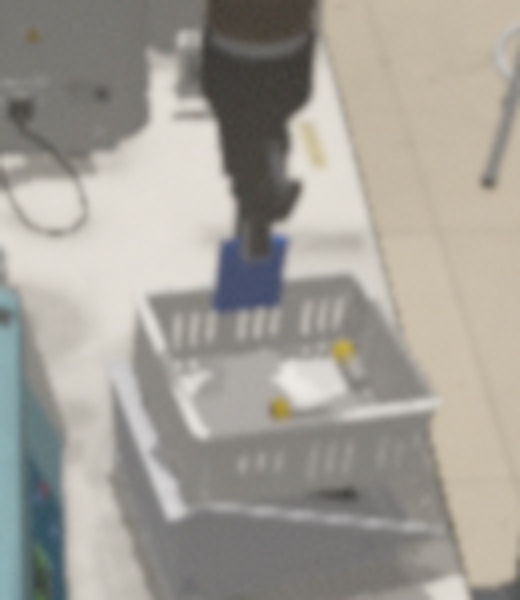

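Emit:
move_arm([
  [10, [0.03, 0, 0.06], 0],
  [10, [0.07, 0, 0.12], 0],
  [10, [0.11, 0, 0.18], 0],
  [10, [0.14, 0, 0.24], 0],
  [10, [0.17, 0, 0.29], 0],
  [10, [0.19, 0, 0.34], 0],
  [10, [0.22, 0, 0.38], 0],
  [10, [0.24, 0, 0.42], 0],
  [10, [0.24, 0, 0.42], 0],
  [10, [0.24, 0, 0.42], 0],
])

```text
clock: 12.1
eef_pos: [0.4557, 0.2307, 0.1337]
tool_rot: [-0.112, 0.994, 0.0, -0.001]
ft_force: [-6.1, -1.8, 6.1]
grip_width: 0.0109
```

```bash
python3 look.py 8
```

```text
12.1 tray hor/y/z [  50.7 -154.8  113.7] ft [-6.1 -1.8  6.1] w 10.9 rot [-0.112  0.994  0.    -0.001]
```

View pics/s8.png

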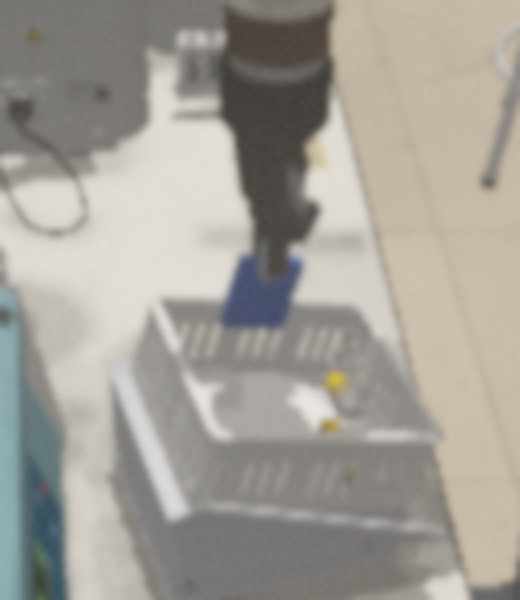

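View pics/w8.png

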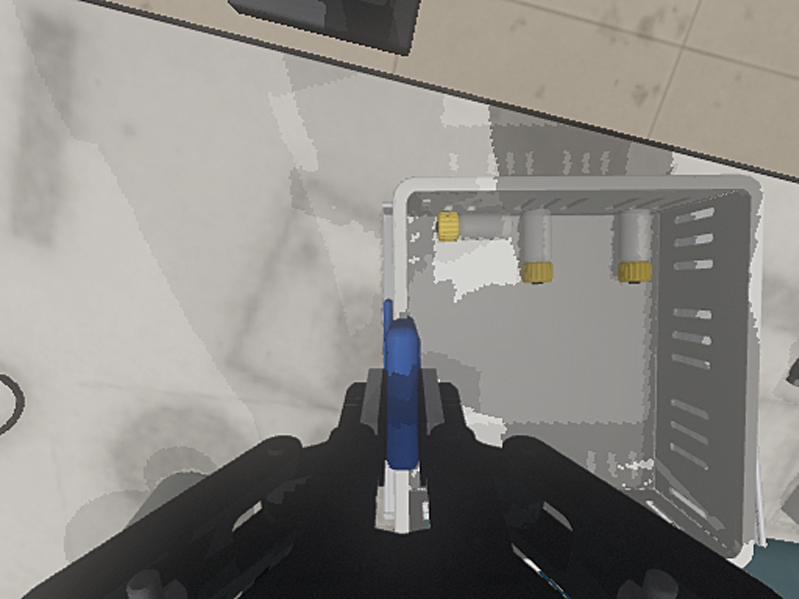

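Emit:
move_arm([
  [10, [0.02, 0, 0.04], 0],
  [10, [0.04, 0, 0.08], 0],
  [10, [0.06, 0, 0.12], 0],
  [10, [0.08, 0, 0.16], 0],
  [10, [0.09, 0, 0.2], 0],
  [10, [0.1, 0, 0.22], 0],
  [10, [0.1, 0, 0.22], 0],
  [10, [0.1, 0, 0.22], 0],
  [10, [0.1, 0, 0.22], 0],
  [10, [0.1, 0, 0.22], 0],
])

```text
clock: 13.2
eef_pos: [0.4512, 0.23, 0.1225]
tool_rot: [-0.112, 0.994, 0.0, -0.001]
ft_force: [-5.6, -0.3, 4.4]
grip_width: 0.0108
```

```bash
python3 look.py 9
```

```text
13.2 tray hor/y/z [  46.2 -154.5  102.5] ft [-5.6 -0.3  4.4] w 10.8 rot [-0.112  0.994  0.    -0.001]
```

View pics/s9.png

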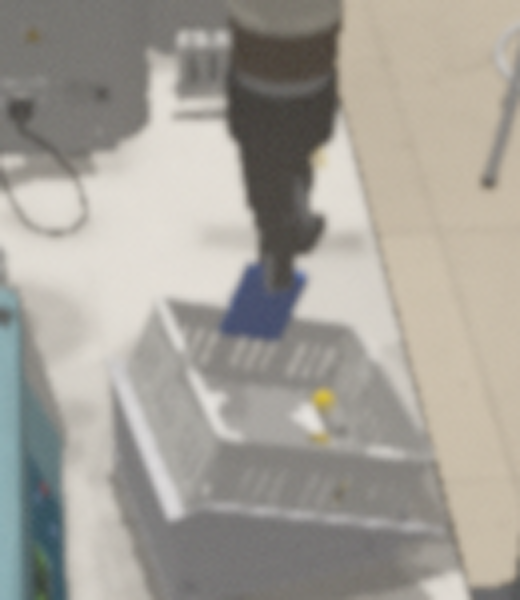

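View pics/w9.png

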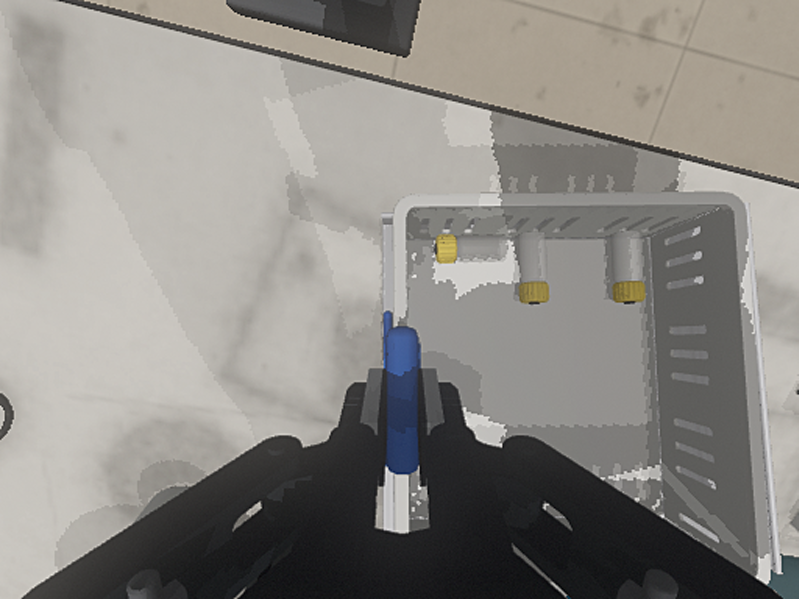

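```bash
python3 - <<'E'
from pnp import *
from seat import *
o=get_obs();c=camera("wrist")
crop(c,240,110,512,384,2.1,"pics/w9b.png")
for BL in [(768,583),(772,590)]:
    T,e=bk_in_tool(c,[(393,195),(748,194),BL],) if 0 else bk_in_tool(c,[(393,195),(748,194),BL,(388,605)])
    print(e.round(1).tolist())
    W=np.eye(4);W[:3,:3]=R.from_quat(o["tool_rot"]).as_matrix();W[:3,3]=o["eef_pos"]
    B=W@T
    rel=Rt.T@B[:3,:3]; print("rotvec rel tray deg",np.degrees(R.from_matrix(rel).as_rotvec()).round(1)); print("lowcorner in tray",totray((B@[-.081,.074,.0025,1])[:3]).round(1))
E
```

```text
[[-1.4, -1.9], [-1.3, -1.7], [-2.6, 4.5], [5.0, -1.0]]
rotvec rel tray deg [-2.   3.5  0.8]
lowcorner in tray [ 8.8 -7.3  7.3]
[[-1.1, -1.6], [-1.1, -1.2], [-1.9, 3.5], [3.9, -0.8]]
rotvec rel tray deg [-1.2  2.4  0.5]
lowcorner in tray [10.3 -6.2  7.1]
```

View pics/w9b.png

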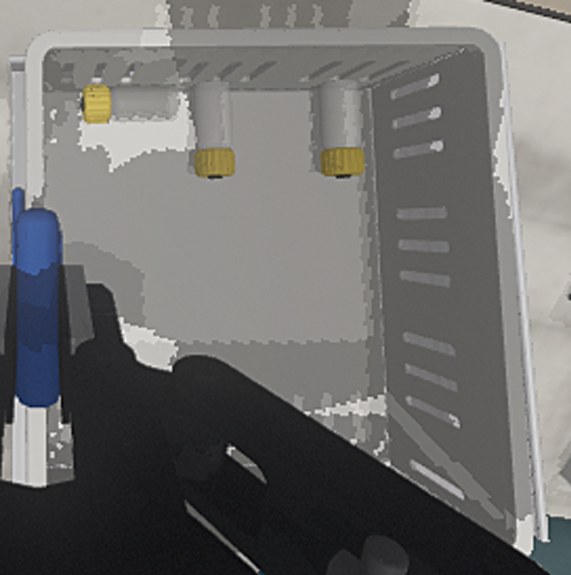

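Emit:
move_arm([
  [10, [0.03, 0.03, 0.02], 0],
  [10, [0.06, 0.06, 0.04], 0],
  [10, [0.09, 0.08, 0.05], 0],
  [10, [0.11, 0.1, 0.06], 0],
  [10, [0.12, 0.11, 0.08], 0],
  [10, [0.12, 0.11, 0.08], 0],
  [10, [0.12, 0.11, 0.08], 0],
  [10, [0.12, 0.11, 0.08], 0],
  [10, [0.12, 0.11, 0.08], 0],
  [10, [0.12, 0.11, 0.08], 0],
])

```text
clock: 14.35
eef_pos: [0.4461, 0.234, 0.1187]
tool_rot: [-0.112, 0.994, 0.0, 0.001]
ft_force: [-1.7, -1.6, 5.2]
grip_width: 0.0109
```

```bash
python3 look.py 10
```

```text
14.35 tray hor/y/z [  42.1 -149.4   98.7] ft [-1.7 -1.6  5.2] w 10.9 rot [-0.112  0.994  0.     0.001]
```

View pics/s10.png

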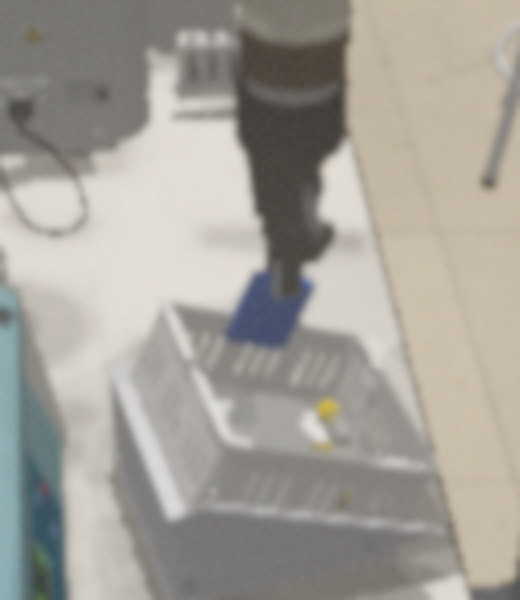

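View pics/w10.png

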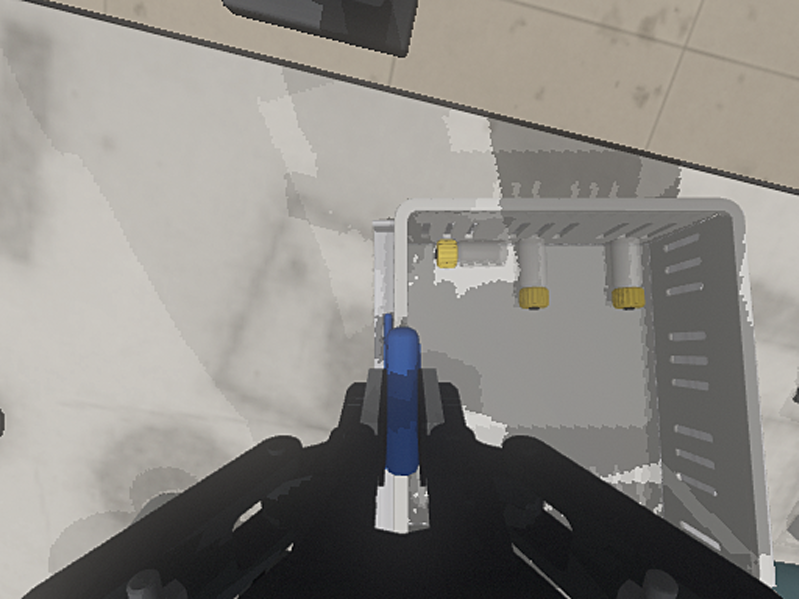

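Emit:
move_arm([
  [13, [0, 0, 0], 0],
  [16, [0, 0, 0], 0],
  [20, [0, 0, 0], 0],
  [24, [0, 0, 0], 0],
  [28, [0, 0, 0], 0],
  [32, [0, 0, 0], 0],
  [32, [0, 0, 0], 0],
  [32, [0, 0, 0], 0],
  [32, [0, 0, 0], 0],
  [32, [0, 0, 0], 0],
])

```text
clock: 15.45
eef_pos: [0.4457, 0.2339, 0.1181]
tool_rot: [-0.112, 0.994, -0.0, 0.0]
ft_force: [0.4, -0.4, -0.1]
grip_width: 0.0319
```

```bash
python3 look.py 11
```

```text
15.45 tray hor/y/z [  41.6 -149.5   98.1] ft [ 0.4 -0.4 -0.1] w 31.9 rot [-0.112  0.994 -0.     0.   ]
```

View pics/s11.png

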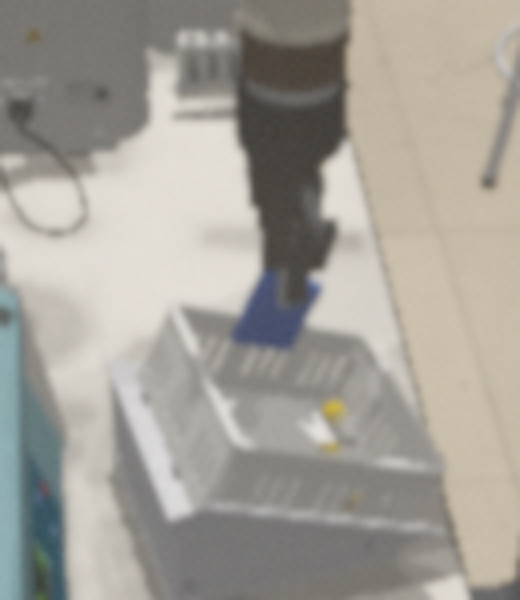

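View pics/w11.png

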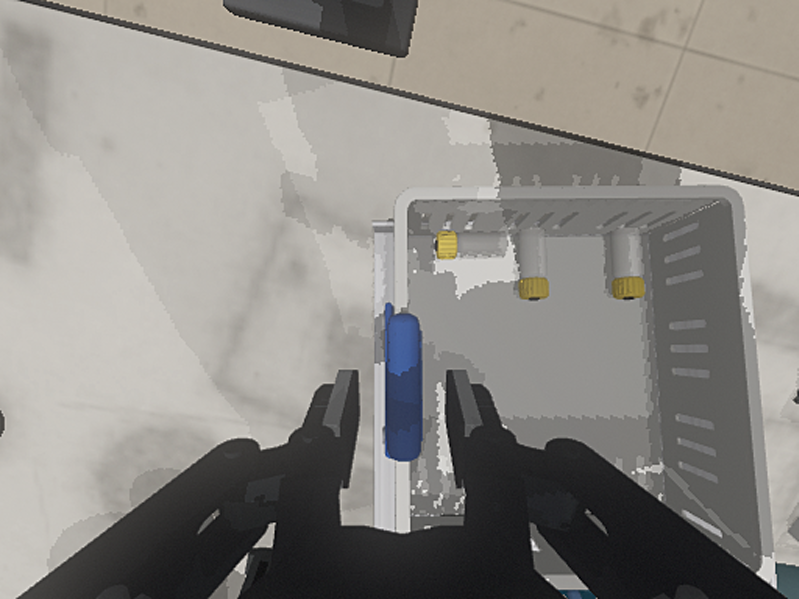

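```bash
cat > ov.py <<'E'
from seat import *
import sys
dx,dy,th=[float(v) for v in sys.argv[2:5]]
o=get_obs(); c=camera("wrist"); s=camera("side")
a=np.radians(th); Rb=np.array([[1,0,0],[0,np.cos(a),-np.sin(a)],[0,np.sin(a),np.cos(a)]]).T
def bt(P): # basket -> tray, turned about fold line y=0, grip side (-y) rising
    q=np.array(P,float)+[84+dx,-76,0]; q=Rb@q; return tray(q+[0,dy,0])
B=[bt(p) for p in [(-86.5,-79,69),(-86.5,79,69),(86.5,79,69),(86.5,-79,69),(26,-81,106),(-26,-81,106),(26,-69,106),(-26,-69,106),(-81,74,2.5),(-81,-74,2.5),(81,74,2.5)]]
W=[tray(p) for p in [(0,25.8,36.9),(186,25.8,36.9),(0,-168,14),(0,-168,0),(0,0,0)]]
def draw(cam,img,s_,u0,v0,u1,v1,fn):
    crop(cam,u0,v0,u1,v1,s_,fn); im=cv2.imread(fn)
    for L,col in ((B,(0,0,255)),(W,(0,200,0))):
        for p in proj(img,L): cv2.circle(im,tuple(int(x) for x in ((p+.5-[u0,v0])*s_-.5)),3,col,1)
    cv2.imwrite(fn,im)
draw(c,wristcam(c,o),1.56,0,0,512,384,f"pics/wo{sys.argv[1]}.png")
draw(s,s,4,210,120,340,270,f"pics/so{sys.argv[1]}.png")
E
python3 ov.py 11 0 0 0
```

```text
(no output)
```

View pics/wo11.png

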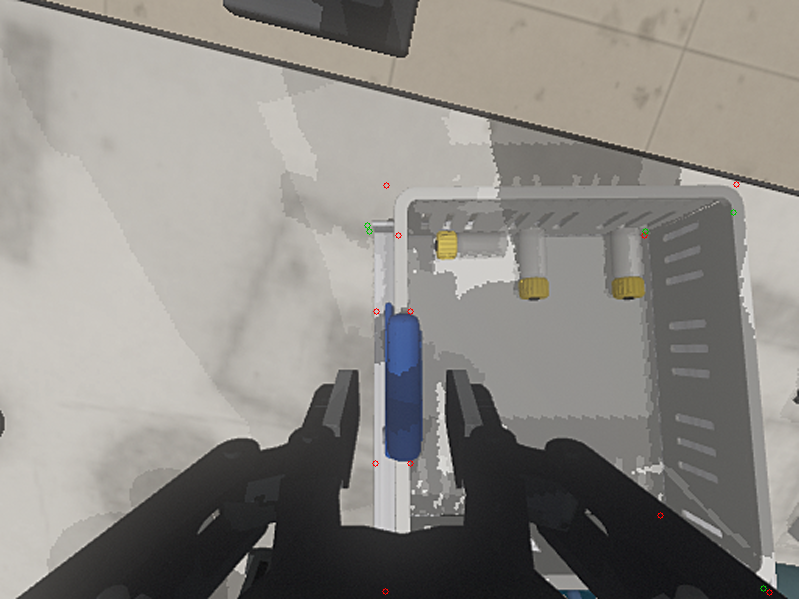

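View pics/so11.png

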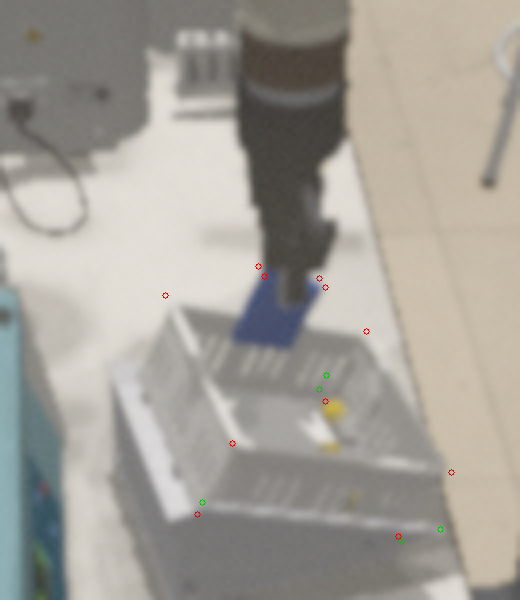

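The basket slid flat against the lip. In the overlay it and the stand show the same 7–8 px offset, so it is seated. Next I'll tip it with the right finger behind the tab and the left finger caging it loosely.

Emit:
move_arm([
  [38, [0, 0, 0], 0],
  [38, [0, 0.08, 0], 0],
  [38, [0, 0.16, 0], 0],
  [38, [0, 0.24, 0], 0],
  [38, [0.0, 0.28, 0], 0],
  [38, [0.05, 0.35, -0.12], 0],
  [38, [0.11, 0.42, -0.245], 0],
  [38, [0.16, 0.5, -0.36], 0],
  [38, [0.21, 0.59, -0.477], 0],
  [38, [0.21, 0.59, -0.477], 0],
])

```text
clock: 16.65
eef_pos: [0.4287, 0.261, 0.1431]
tool_rot: [-0.112, 0.994, 0.0, 0.001]
ft_force: [-0.1, -1.6, -0.8]
grip_width: 0.0381
```

```bash
python3 look.py 12
```

```text
16.65 tray hor/y/z [  31.1 -119.2  123.1] ft [-0.1 -1.6 -0.8] w 38.1 rot [-0.112  0.994  0.     0.001]
```

View pics/s12.png

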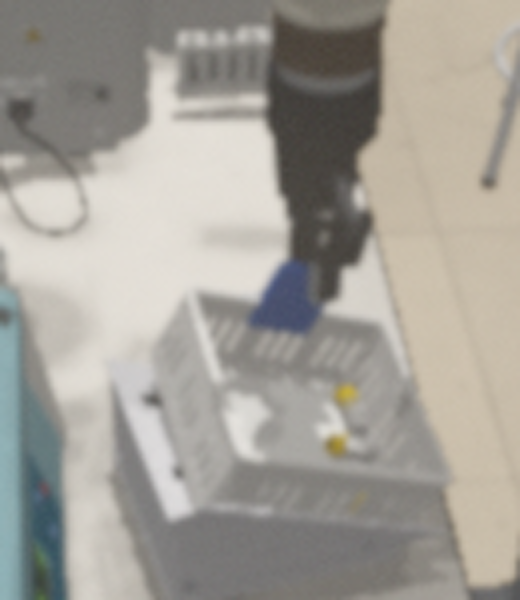

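View pics/w12.png

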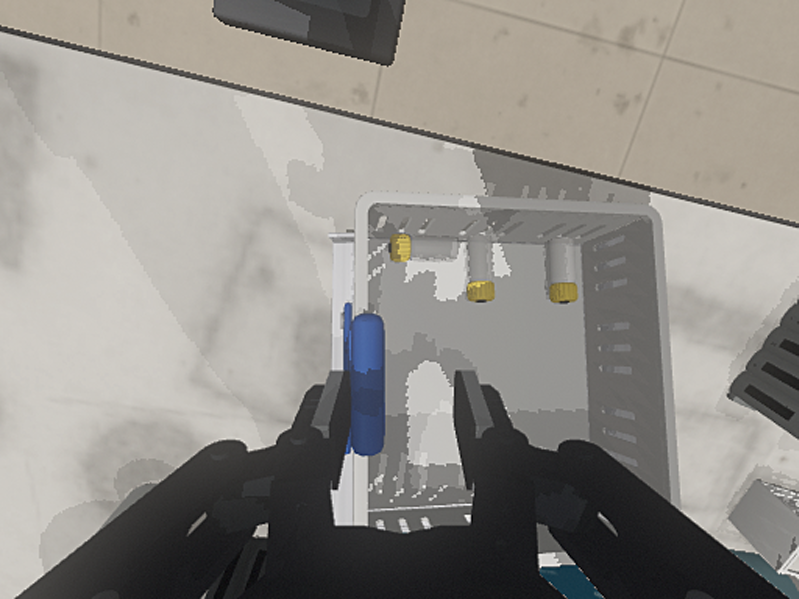

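```bash
python3 - <<'E'
import json;f=json.load(open("fit.json"));f["st"][0]-=.0025*.2226;f["st"][1]+=.0025*.975;json.dump(f,open("fit.json","w"))
E
python3 ov.py 12 0 0 9
```

```text
(no output)
```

View pics/wo12.png

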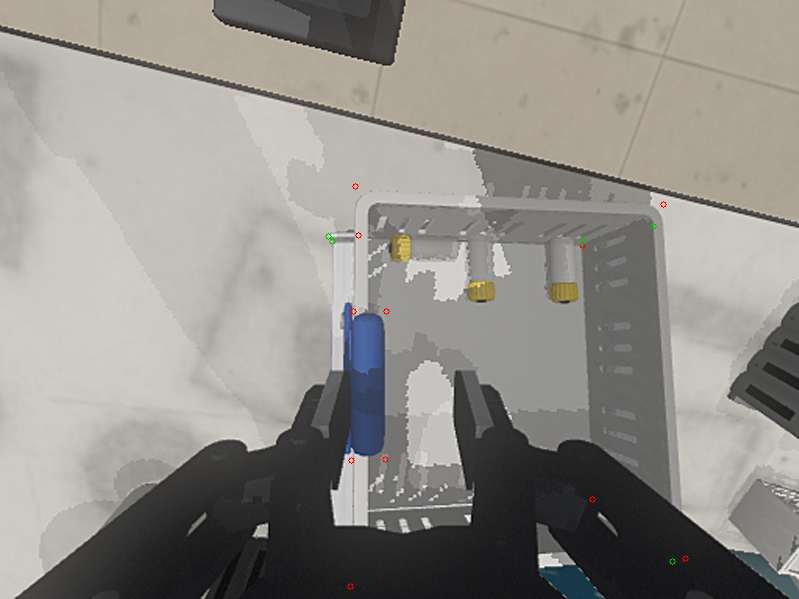

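View pics/so12.png

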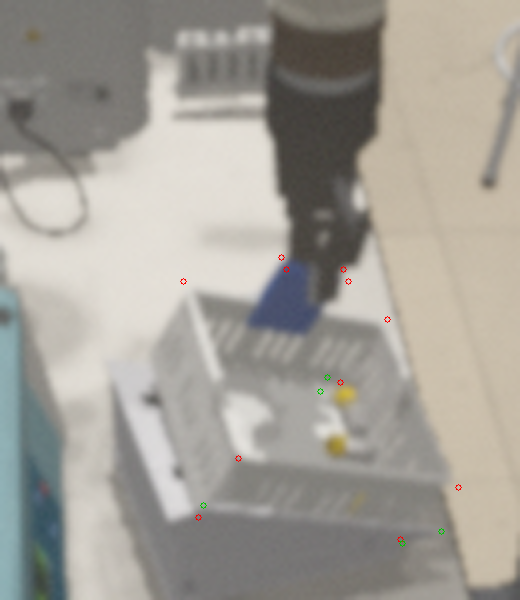

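Emit:
move_arm([
  [38, [0.03, 0.05, -0.06], 0],
  [38, [0.05, 0.1, -0.12], 0],
  [38, [0.075, 0.145, -0.17], 0],
  [38, [0.1, 0.19, -0.22], 0],
  [38, [0.12, 0.24, -0.27], 0],
  [38, [0.145, 0.29, -0.32], 0],
  [38, [0.17, 0.34, -0.37], 0],
  [38, [0.19, 0.39, -0.42], 0],
  [38, [0.19, 0.39, -0.42], 0],
  [38, [0.19, 0.39, -0.42], 0],
])

```text
clock: 17.85
eef_pos: [0.4153, 0.2772, 0.163]
tool_rot: [-0.112, 0.994, -0.0, 0.0]
ft_force: [-0.2, -1.1, -0.3]
grip_width: 0.038
```

```bash
python3 look.py 13; python3 ov.py 13 0 0 19
```

```text
17.85 tray hor/y/z [  21.6 -102.9  143. ] ft [-0.2 -1.1 -0.3] w 38.0 rot [-0.112  0.994 -0.     0.   ]
```

View pics/wo13.png

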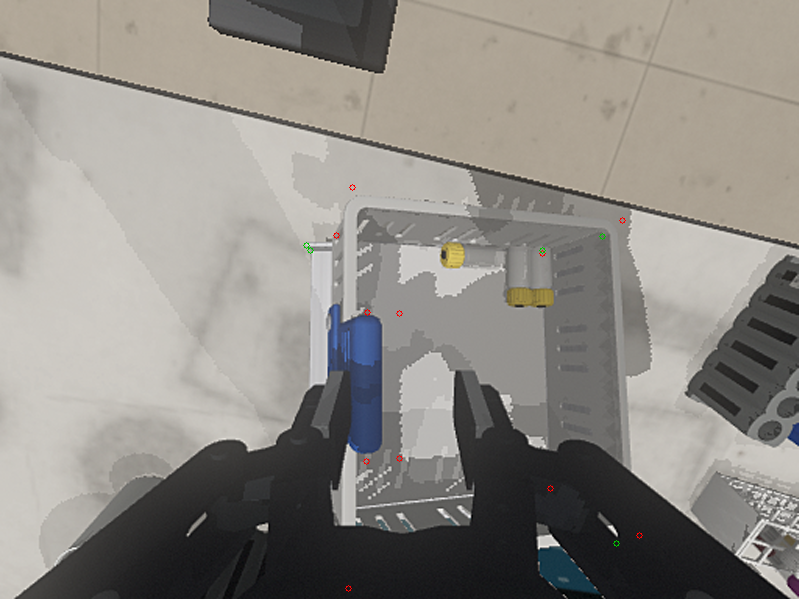

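View pics/so13.png

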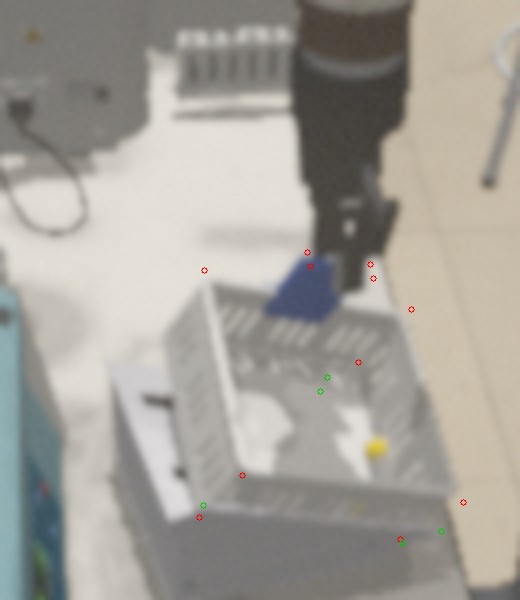

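Emit:
move_arm([
  [38, [0.03, 0.07, -0.06], 0],
  [38, [0.05, 0.14, -0.12], 0],
  [38, [0.075, 0.21, -0.17], 0],
  [38, [0.09, 0.28, -0.21], 0],
  [38, [0.11, 0.34, -0.25], 0],
  [38, [0.13, 0.4, -0.29], 0],
  [38, [0.14, 0.46, -0.32], 0],
  [38, [0.15, 0.5, -0.34], 0],
  [38, [0.15, 0.5, -0.34], 0],
  [38, [0.15, 0.5, -0.34], 0],
])

```text
clock: 19.05
eef_pos: [0.4024, 0.2998, 0.1799]
tool_rot: [-0.112, 0.994, -0.0, -0.0]
ft_force: [0.7, -1.5, 0.2]
grip_width: 0.0378
```

```bash
python3 look.py 14; python3 ov.py 14 0 0 26
```

```text
19.05 tray hor/y/z [ 14.1 -78.1 159.9] ft [ 0.7 -1.5  0.2] w 37.8 rot [-0.112  0.994 -0.    -0.   ]
```

View pics/wo14.png

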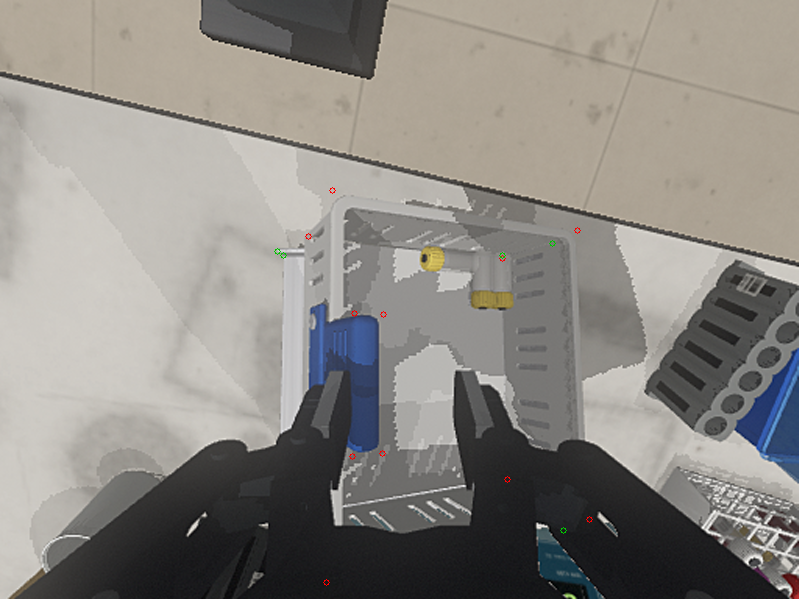

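View pics/so14.png

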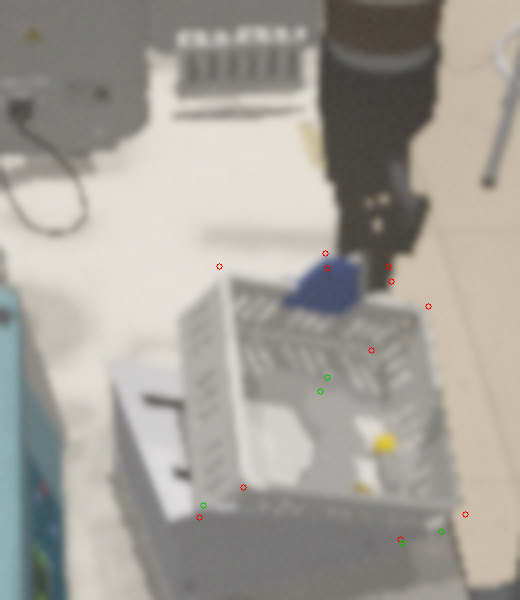

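```bash
python3 - <<'E'
from h import *
F=[]
for i in range(8):
    camera("side"); F.append(get_obs()["ft_force"])
F=np.array(F); print(F.round(1).tolist()); print(F.mean(0),get_obs()["clock"])
E
```

```text
[[0.0, -2.0, 1.3], [-1.4, -2.0, 1.5], [-0.3, -2.2, 1.3], [-0.5, -1.9, 1.1], [-1.2, -2.3, 1.2], [-0.7, -1.5, 1.5], [-1.1, -1.9, 1.0], [-0.9, -2.3, 0.8]]
[-0.74600145 -2.00131254  1.21547477] 19.65
```

Emit:
move_arm([
  [38, [0.005, 0.02, -0.01], 0],
  [38, [0.01, 0.04, -0.02], 0],
  [38, [0.015, 0.06, -0.035], 0],
  [38, [0.02, 0.08, -0.05], 0],
  [38, [0.02, 0.1, -0.05], 0],
  [38, [0.02, 0.1, -0.05], 0],
  [38, [0.02, 0.1, -0.05], 0],
  [38, [0.02, 0.1, -0.05], 0],
  [38, [0.02, 0.1, -0.05], 0],
  [38, [0.02, 0.1, -0.05], 0],
])

```text
clock: 20.65
eef_pos: [0.4003, 0.3044, 0.1824]
tool_rot: [-0.112, 0.994, -0.0, -0.0]
ft_force: [-1.7, -2.4, 1.7]
grip_width: 0.0379
```

```bash
python3 - <<'E'
from h import *
F=[]
for i in range(8):
    camera("side"); F.append(get_obs()["ft_force"])
F=np.array(F); print(F.mean(0),F.std(0),get_obs()["clock"])
E
python3 look.py 15; python3 ov.py 15 0 0 28
```

```text
[-1.2652885 -2.9414298  2.1337758] [0.33651277 0.54599323 0.27191363] 21.05
21.05 tray hor/y/z [ 13.1 -73.  162.4] ft [-1.1 -2.9  2.2] w 37.8 rot [-0.112  0.994 -0.    -0.   ]
```

View pics/wo15.png

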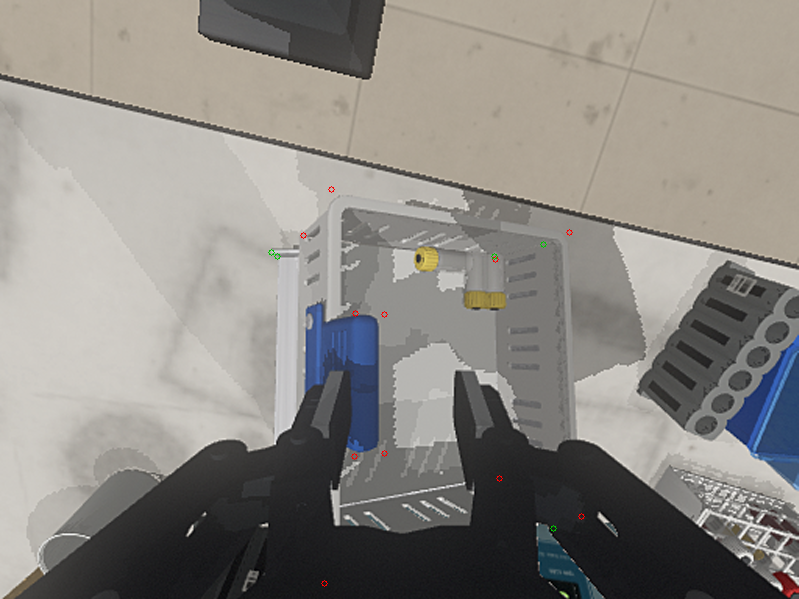

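View pics/s15.png

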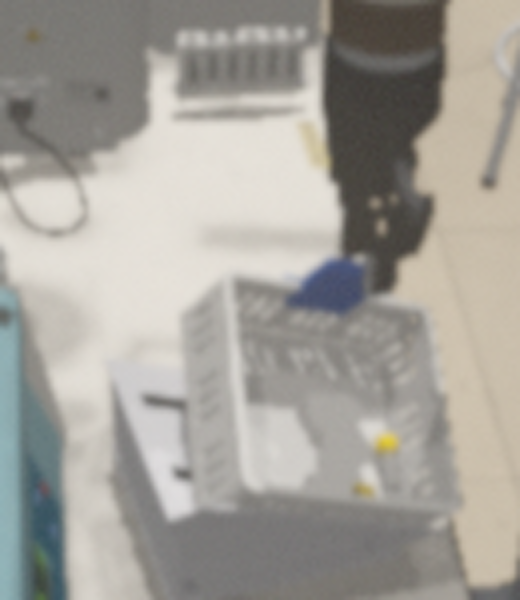

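```bash
python3 - <<'E'
from h import *
c=camera("wrist"); crop(c,180,110,400,300,3.6,"pics/w16.png")
print(get_obs()["clock"])
E
```

```text
21.3
```

View pics/w16.png

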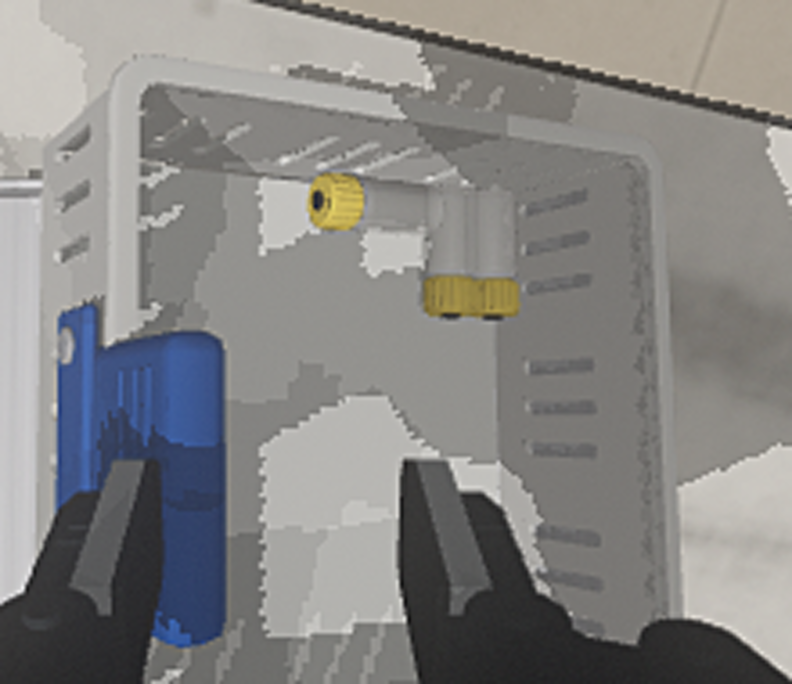

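```bash
python3 - <<'E'
from seat import *
o=get_obs(); c=camera("wrist"); w=wristcam(c,o)
obj=[(-86.5,-79,69),(-86.5,79,69),(-26,-69,106),(26,-69,106),(-81,74,2.5)]
px=(np.array([(110,58),(662,148),(222,338),(222,642),(496,190)])+.5)/3.6-.5+[180,110]
def wp(v,P):
    q=np.array(P,float)+[84,-76,0]; q=R.from_euler('x',-v[3],degrees=True).apply(q)+v[:3]
    return np.array([tray(a) for a in q])
f=least_squares(lambda v:(proj(w,wp(v,obj))-px).ravel(),[0,0,0,28])
print(f.x.round(1),f.fun.reshape(-1,2).round(1).tolist())
lc=wp(f.x,[(-81,74,2.5)])[0]; print("low corner in tray",totray(lc).round(1))
a=wp(f.x,[(0,0,0),(0,100,0),(100,0,0)]); print("y-vert ang",np.arccos((a[1]-a[0])[2]/.1).round(3),"x-vert",np.arccos((a[2]-a[0])[2]/.1).round(3))
print(get_obs()["ft_force"].round(1),np.abs(o["joint_vel"]).max(),o["clock"])
E
```

```text
[ 0.2  1.4 -4.2 26.3] [[0.2, -0.7], [0.1, -1.0], [0.1, -1.0], [-0.4, -0.0], [0.1, 4.4]]
low corner in tray [ 3.2  0.7 -1. ]
y-vert ang 1.987 x-vert 1.152
[-1.1 -4.   2.1] 0.0013786660712374653 21.3
```

```bash
python3 - <<'E'
from workcell import *
print(job_done()); o=get_obs(); print(o["clock"],o["ft_force"].round(1),o["grip_width"])
E
```

```text
the job is handed in; nothing more can be done
None
the job is handed in; nothing more can be done
```

The basket is seated in the stand and tipped towards the wing. All three vials lie together in the low front-left corner. I handed the job in at about 21.3 s with the basket still held tipped; no verdict came back.

- **Seating:** I lifted the basket by the blue grip, carried it over the stand and let it pivot in the jaws onto the tray. When I opened the jaws it slid down flat against the lip and the wing fold.
- **Tipping:** The tool can't tilt, so a closed grip would have lifted the basket out of the fold. I tipped it with the right finger pushing on the outside of the tab, with the jaws open about 38 mm around it. At the end it is therefore held by that push, not clamped.
- **Last checks:**

| Check | Measured | Needed |
|---|---|---|
| Tip about the fold | about 26° | 15° or more |
| Basket y axis to vertical | 1.99 rad | above 1.83 |
| Basket x axis to vertical | 1.15 rad | below 1.4 |
| Low corner to tray corner | about 3–4 mm | within 25 mm |
| Finger push, from the wrist force reading | about 4 N | above 1 N |
| Vials to low corner (estimated from the picture) | about 55 mm at most | within 85 mm |

- **Disagreements:**
  - My first fit of the stand was about 2.5 mm off sideways against the wrist camera, and I corrected it.
  - In the last fit, the low corner was about 4 px off and came out 1 mm below the tray surface. I take that as measurement error.
  - The tip angle lagged what I commanded by about 4° at one stage. I made that up by pushing further.
- **Not checked:** I did not measure the forceps, sample rack, cassette or beaker at the end. The arm never came near them, and nothing looked disturbed in the pictures.

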